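Clear the beam line and hold the shutter open

ROBOT

A 6-joint arm with a two-finger parallel gripper is mounted at the origin on the work surface. World frame = base frame: x ahead of the robot, y to its left, z up, the work surface at z = 0. Lengths are in m, angles in rad, forces in N, time in s.
With the tool pointing down it reaches from about 0.25 to 0.775 m from the base axis. Payload 4 kg.
Tool frame: the origin (TCP) lies midway between the tips of the shut fingers; the grasp point (between the pads) lies 19 mm behind it (robot.tcp_to_grasp is the distance from the TCP to the grasp point, in m); z points along the fingers, x is the direction in which the jaws open and shut, and the axes are right-handed (so a half turn about z gives the same grasp; the last joint's range is limited). The gripper opens to 94 mm and grips with 3 to 60 N. Pads are 16 mm wide; open, the fingers measure 119 mm over their backs; the gripper's body (75 mm by 177 mm) begins 78 mm behind the grasp point.
Start: joints at [-1.388, 0.087, 1.371, -0, 1.684, -0.103], TCP at [0.155, -0.528, 0.181] pointing down, gripper open.
Joint ranges: [-3.1, 3.1], [-0.76, 2.03], [0.27, 2.55], [-1.08, 4.22], [0.17, 2.65], [-2.57, 2.57]. Speed limits (rad/s): [2.79, 2.79, 3.14, 3.14, 3.14, 3.14].

INTERFACE

Orientations are given as [roll, pitch, yaw] about the fixed x, y, z axes, in that order (R = Rz(yaw) Ry(pitch) Rx(roll)).
In Python, from bench import get_obs, vision, robot gives the robot as it stands.
- The arm moves only by the tool servo_tool, never from a script. Its argument "targets" is text: rows parted by semicolons, each of 7 numbers parted by spaces: the opening, from 0 (shut) to 1 (fully open), then the shift along the tool's x, y, z as a fraction of full scale, then the turn, a rotation vector about the tool's x, y, z as a fraction of full scale. A call has 1 to 12 rows; each row is the pose to reach, as a shift and turn from the pose commanded when the call began, along the tool's axes at that moment, turning the shorter way round; what a row does not reach only later rows make up. Full scale, the value 1, is 0.25 m for a shift and pi rad for a turn. A row lasts 1/12 s, in which the tool goes at most 41.7 mm and 7.16 degrees, less where a joint would pass 70% of its speed; a pose out of reach is approached as far as the arm can. A call with a number of a shift or a turn outside -1 to 1 is refused whole. A call with a gripper value outside its range is refused whole. The fingers move at their own pace and stop on an object; the grip force is fixed at half the most. Time passes only in rows, so rows that repeat a pose let the fingers close. It gives the time, the measured TCP pose, the force and the opening at its end, in the units of the state.
- get_obs(): the state, without advancing time (a new reading comes with each control period).
- vision.snapshot(name): name is "scene" or "top" or "wrist"; returns a dict with "image" (420x560x3 uint8, red, green, blue), "mtx" (3x3 intrinsics, pixels), "k1" (the pictures are not rectified: a ray, as slopes to the right and down, at radius r is drawn at 1 + k1 r^2 times it, then the intrinsics apply), "world_from_camera" (4x4, takes a point from camera to world coordinates); the wrist camera has in their place "T_tool_cam" (4x4, takes a point from camera to tool coordinates, whose origin is the TCP and whose axes are the tool frame's). Camera axes: x right, y down, z forward; pixel columns grow to the right and rows downward; lengths in m; the calibration is good to about 2 mm. A picture is of the moment at which its call begins: read the wrist's pose just before it. There is no depth.
- robot.close_job(): hands the job in, once; it reports no verdict.
The state is a dict: "time": time; "joint_positions": joint angles; "qvel": joint speeds; "joint_torque": joint torques, N m; "tool_pos": TCP position; "ee_rot": TCP orientation; "wrist_force": force on the tool from outside, world axes, zero at the start; "wrist_torque": the same for the moment, N m; "width": finger opening in m.
Only numpy, scipy, OpenCV 4.12 (cv2) and the standard library are available. Lean on these libraries where they do the work, as an engineer would, in place of code of your own. Each camera call takes 0.05 s, during which the arm holds its last target.

TASK

First push the beam stop (the black round post on a steel foot) sideways with your fingers until it stands wholly off the green tape, sliding it on the table without gripping, lifting or tipping it, and not onto the orange tape. Then press the green paddle down to its stop so that the lever lifts the green flag out of the beam, and finish while still holding it down. Leave the orange shutter, the mirror mount, the lens mount and the screwdriver alone.

Things in the scene. Friction and masses are not known exactly. Their poses are not given: they have to be found in the camera images.
- green_shutter: Fixed green beam shutter, place and yaw differ each time. Origin on the table under the pivot (105 high). x: along the beam, y: from pivot to paddle, z up. Lever along y: green paddle at y=95, green flag at y=-95 (44 wide, down to 30 above table). Base plate x -32..32, y -120..50, 12 high; pivot cheeks 118 high; laser tube behind the flag, 60 high; stop post under the paddle, 56 high.
- orange_shutter: Fixed orange beam shutter, place and yaw differ each time. Origin on the table under the pivot (105 high). x: along the beam, y: from pivot to paddle, z up. Lever along y: orange paddle at y=95, orange flag at y=-95 (44 wide, down to 30 above table). Base plate x -32..32, y -120..50, 12 high; pivot cheeks 118 high; laser tube behind the flag, 60 high; stop post under the paddle, 56 high.
- green_lever (a joint): Tilt of the green lever, rad: 0 = shut (lever level, flag down in the beam), 0.40 = paddle fully down on its stop, flag lifted 37 mm. Blue bar. A spring returns it to 0: pressing at the paddle takes about 3 N to start and 5 N at the stop.
- orange_lever (a joint): Tilt of the orange lever, the same mechanism; 0 = shut.
- green_paddle_top (a point): Centre of the upper face of the green paddle, a disc of 42 mm diameter, 10 mm thick. 120 above the table when shut, about 82 when fully down. Tilts with the lever about the shutter's x axis, the paddle moving down about the pivot 95 mm away and 15 mm below this face.
- green_line (a point): Point on the table on the centre line of the green tape, 120 ahead of the shutter's origin along its x axis (mid beam line). Axes as the shutter: x along the tape, y across it. The tape is 20 wide and runs from 86 before to 79 past this point; a round detector on a post, 62 high, stands 115 past it.
- orange_line (a point): The same point of the orange tape (same sizes and axes). The two shutters stand side by side, in either order, about 340 apart.
- beam_stop: Loose round beam stop standing upright on the green tape: steel foot of 70 diameter, 18 high; on it a black post of 48 diameter with a yellow band, 55 high in all; 0.25 to 0.5 kg. Origin: centre of its underside. Push it low down, it can tip.
- mirror_mount: Loose bystander: mirror in a black square mount on a steel post and round foot (48 diameter), 94 high. Origin: centre of its underside.
- lens_mount: Loose bystander: round lens in a black ring on a post and round foot (48 diameter), 84 high. Origin: centre of its underside.
- driver: Loose bystander: screwdriver with a red handle, 130 long, lying on the table along its own x axis. Origin: its middle, underside.
Mind the look-alikes: they are no part of the job. What is shaped like the beam_stop but purple or red is not meant.

How it is judged:
On the way, in this order (a step that is already met when the one before it is completed fails the run):
1. the beam stop stands clear of both tapes, while the green shutter is still shut ((y of beam_stop in the frame of green_line above 0.043 m or y of beam_stop in the frame of green_line below -0.043 m) and (y of beam_stop in the frame of orange_line above 0.043 m or y of beam_stop in the frame of orange_line below -0.043 m) and value of joint green_lever below 0.1 rad), for 0.2 s.
2. the fingers press the green paddle down and the flag is up (value of joint green_lever above 0.35 rad and contact force between the fingers and green_lever_c1 above 0.5 N), for 0.2 s.
At the end, for the whole second after the job is handed in: The fingers hold the green paddle down (lever beyond 0.35 of 0.40 rad, more than 0.5 N on the paddle); the beam stop stands upright and at rest with its centre at least 43 mm to either side of the centre line of both tapes; the orange shutter is shut (all of step 2 and (y of beam_stop in the frame of green_line above 0.043 m or y of beam_stop in the frame of green_line below -0.043 m) and (y of beam_stop in the frame of orange_line above 0.043 m or y of beam_stop in the frame of orange_line below -0.043 m) and angle between beam_stop's own z axis and vertical below 0.1 rad and linear speed of beam_stop below 0.02 m/s and value of joint orange_lever below 0.05 rad); the arm keeps its last pose, push and grip.
It fails at once if the beam stop is lifted off the table (height (world z) of beam_stop above 0.012 m).
It fails at once if the beam stop is tipped (angle between beam_stop's own z axis and vertical above 0.4 rad).
It fails at once if the orange lever is pressed (value of joint orange_lever above 0.1 rad).
It fails at once if the mirror mount, the lens mount or the screwdriver is displaced (more than 20 mm) (distance of any of mirror_mount, lens_mount, driver from where it was at the start of the episode above 0.02 m).
It also fails if it takes over 35 s, if anything falls off the work surface, if the arm or the gripper's body presses on something with over 40 N, if the wrist force passes 120 N, or if a joint passes its speed limit or range.

## Working session

There is one attempt and no reset: what is moved stays moved. The work goes in short steps, Python scripts to look and compute and a tool call to move; the robot and the scene stay as the last step left them, time stands still between calls to the robot, and variables do not carry over. Pictures are saved under pics/ and viewed, and the job is handed in when it is done.

Besides the shell and the picture viewer there is one more tool, called after ">>>" in YAML: its name, and indented under it one key for each argument. servo_tool: Moves the arm, as the interface text tells. Its arguments: {"type":"object","properties":{"targets":{"type":"string"}},"required":["targets"]}

```bash
ls; mkdir -p pics; python3 - <<'E'
from bench import get_obs, vision, robot
import cv2,numpy as np,pickle
print(get_obs())
d={}
for n in("scene","top","wrist"):
    s=vision.snapshot(n); d[n]=s
    cv2.imwrite(f"pics/a_{n}.png",s["image"][...,::-1])
    print(n,{k:v for k,v in s.items() if k!="image"})
pickle.dump(d,open("a.pkl","wb"))
E
```

```text
pics
{'time': 0.0, 'joint_positions': array([-1.38807556e+00,  8.79349667e-02,  1.37223427e+00, -3.09922510e-05,
        1.68358608e+00, -1.03076570e-01]), 'qvel': array([ 0.00044242, -0.00151758,  0.00052565,  0.00119448,  0.00183869,
       -0.00127589]), 'joint_torque': array([ 4.74634380e-04, -3.40175629e+01, -3.02431190e+01,  7.16476841e-02,
        3.30597663e-02, -1.65199740e-04]), 'tool_pos': array([ 0.15494564, -0.52710392,  0.18022532]), 'ee_rot': array([-3.14140077e+00,  2.15435571e-03, -1.28500224e+00]), 'wrist_force': array([ 0.38045215,  0.0190375 , -0.18478929]), 'wrist_torque': array([0.01798368, 0.0063684 , 0.01957212]), 'width': 0.09409277779775048}
scene {'mtx': array([[409.62202053,   0.        , 277.52149507],
       [  0.        , 409.62202053, 210.10354829],
       [  0.        ,   0.        ,   1.        ]]), 'k1': -0.03335979632494114, 'world_from_camera': array([[-0.3074257 ,  0.72490029, -0.61644871,  1.01911757],
       [ 0.95150486,  0.24187871, -0.19008735,  0.1451159 ],
       [ 0.01131144, -0.64499168, -0.76410587,  0.75094753],
       [ 0.        ,  0
[... 354 characters left out ...]
1460225, -0.03068666],
       [-0.01541302, -0.05035575, -0.99861241,  1.17535206],
       [ 0.        ,  0.        ,  0.        ,  1.        ]])}
wrist {'mtx': array([[290.16843102,   0.        , 286.85948991],
       [  0.        , 290.16843102, 209.94843623],
       [  0.        ,   0.        ,   1.        ]]), 'k1': -0.058692052002959814, 'T_tool_cam': array([[ 9.99999934e-01,  1.52329709e-04,  3.30758512e-04,
         4.27781101e-04],
       [-2.34729127e-04,  9.64063132e-01,  2.65673149e-01,
        -7.76916998e-02],
       [-2.78402173e-04, -2.65673209e-01,  9.64063104e-01,
        -2.02215127e-01],
       [ 0.00000000e+00,  0.00000000e+00,  0.00000000e+00,
         1.00000000e+00]])}
```

View pics/a_top.png

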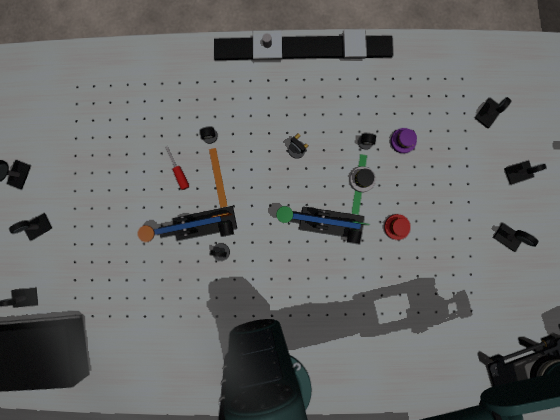

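View pics/a_scene.png

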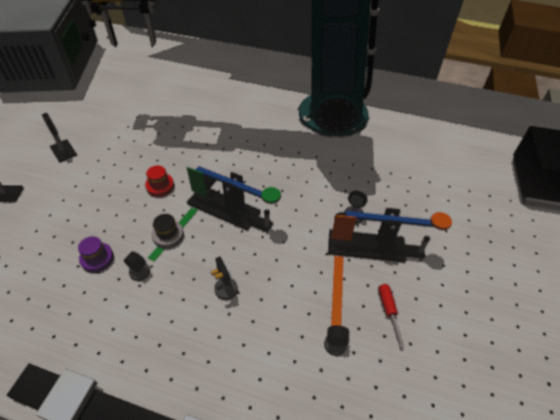

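View pics/a_wrist.png

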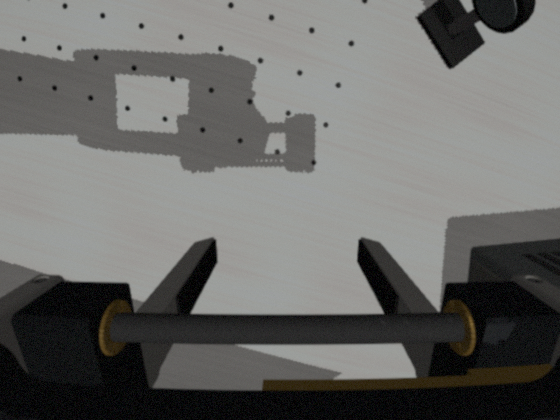

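The top view shows green tape from (363,155) to (356,213) and the black stop at (363,179). The green paddle is at (285,214), mirror at (296,147), purple at (404,140) and red at (397,227). Next I'll measure these.

```bash
cat >h.py <<'E'
import numpy as np,cv2,pickle
def ray(s,uv,wfc=None):
    uv=np.atleast_2d(np.float64(uv)); m=s["mtx"]
    d=(uv-[m[0,2],m[1,2]])/[m[0,0],m[1,1]]
    p=d.copy()
    for _ in range(20): p=d/(1+s["k1"]*(p**2).sum(1,keepdims=True))
    T=s["world_from_camera"] if wfc is None else wfc
    return T[:3,3],np.c_[p,np.ones(len(p))]@T[:3,:3].T
def plane(s,uv,z,wfc=None):
    o,r=ray(s,uv,wfc); return o+r*((z-o[2])/r[:,2])[:,None]
def two(s1,u1,s2,u2):
    o1,r1=ray(s1,u1);o2,r2=ray(s2,u2);A=np.c_[r1[0],-r2[0]]
    t=np.linalg.lstsq(A,o2-o1,rcond=None)[0];a=o1+t[0]*r1[0];b=o2+t[1]*r2[0]
    return (a+b)/2,np.linalg.norm(a-b)
def blobs(img,lo,hi,amin=15):
    h=cv2.cvtColor(img,cv2.COLOR_RGB2HSV); m=cv2.inRange(h,lo,hi)
    n,l,st,c=cv2.connectedComponentsWithStats(m)
    return [(st[i],c[i],np.argwhere(l==i)[:,::-1]) for i in range(1,n) if st[i,4]>=amin]
E
python3 - <<'E'
from h import *
d=pickle.load(open("a.pkl","rb"))
for n in("top","scene"):
    for nm,lo,hi in(("green",(50,120,40),(80,255,255)),("orange",(5,150,80),(18,255,255)),("purple",(125,90,40),(155,255,255))):
        for st,c,p in blobs(d[n]["image"],lo,hi): print(n,nm,st,c.round(1))
for n,b in(("top",(335,120,430,245)),("scene",(130,140,290,280))):
    i=d[n]["image"][b[1]:b[3],b[0]:b[2],::-1]
    f=6 if n=="top" else 5
    cv2.imwrite(f"pics/b_{n}.png",cv2.convertScaleAbs(cv2.resize(i,None,fx=f*.95 if n=="top" else 4.2,fy=f*.8 if n=="top" else 4.2,interpolation=2),alpha=1.5))
E
```

```text
top green [359 155   8  12  68] [362.2 160.2]
top green [352 191   9  23 140] [356.1 202.2]
top green [277 206  16  17 207] [284.4 214. ]
top green [353 221  11   3  17] [357.7 221.9]
top orange [210 148  17  59 394] [217.8 177.8]
top orange [138 226  16  15 188] [145.7 233. ]
top purple [391 128  26  25 441] [404.2 139.5]
scene green [261 188  19  14 209] [270.4 194.5]
scene green [180 208  16  18 114] [187.4 216.5]
scene green [149 247  14  13  85] [155.7 253.2]
scene orange [ 447   22  113   51 1630] [484.   46.6]
scene orange [431 213  21  16 253] [441.1 220.3]
scene orange [336 215  16   4  36] [342.8 216.4]
scene orange [332 256  11  70 602] [337.2 291.1]
scene purple [ 79 237  33  35 649] [ 93.2 253.1]
```

View pics/b_top.png

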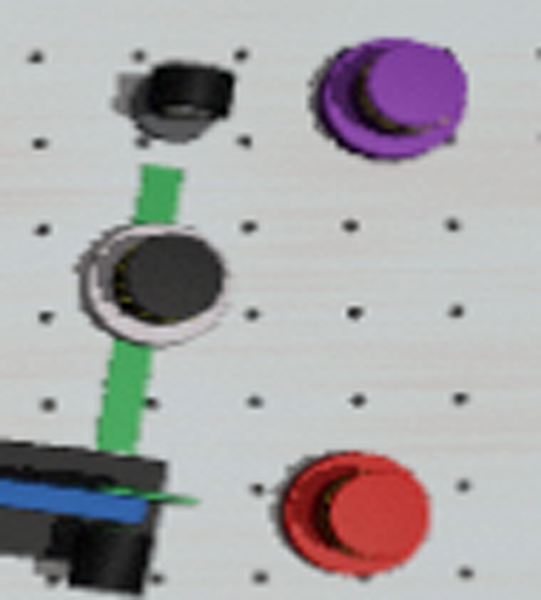

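```bash
python3 - <<'E'
from h import *
d=pickle.load(open("a.pkl","rb"));T=d["top"];S=d["scene"]
def axis(pts):
    c=pts.mean(0);v=np.linalg.svd(pts-c)[2][0];return c,v
g=np.vstack([p for st,c,p in blobs(T["image"],(50,120,40),(80,255,255)) if c[0]>340 and c[1]<215])
for n in("top","scene"):
    B=[p for st,c,p in blobs(d[n]["image"],(50,120,40),(80,255,255)) if (n=="top" and c[0]>340 and c[1]<215) or (n=="scene" and c[0]<200)]
    a=[plane(d[n],p,0)[:,:2].mean(0) for p in B]; print(n,"tape blobs",a, axis(plane(d[n],np.vstack(B),0)[:,:2]))
o=plane(T,blobs(T["image"],(5,150,80),(18,255,255))[0][2],0)[:,:2]; print("orange",axis(o))
print("gpaddle",two(T,(284.4,214),S,(270.4,194.5)), plane(T,(284.4,214),.12),plane(S,(270.4,194.5),.12))
print("opaddle",plane(T,(145.7,233),.12),plane(S,(441.1,220.3),.12))
for nm,uv,z in(("stop",(363.5,179),.055),("purple",(404,140),.05),("red",(397,227),.05),("det",(366,141),.06),("mirror",(296,150),0.02)): print(nm,plane(T,uv,z))
E
```

```text
top tape blobs [array([ 0.61773756, -0.25672187]), array([ 0.50246103, -0.23691698])] (array([ 0.54014759, -0.24339166]), array([-0.98548235,  0.16977791]))
scene tape blobs [array([ 0.49946217, -0.23775449]), array([ 0.61632205, -0.25792443])] (array([ 0.54937719, -0.24636979]), array([ 0.98551432, -0.16959226]))
orange (array([0.57605317, 0.14131375]), array([-0.98308681, -0.18314018]))
gpaddle (array([ 0.47085445, -0.03965921,  0.11613759]), np.float64(0.000951234351166999)) [[ 0.47061945 -0.03917515  0.12      ]] [[ 0.47432831 -0.0389872   0.12      ]]
opaddle [[0.42874735 0.30529972 0.12      ]] [[0.43206565 0.30616827 0.12      ]]
stop [[ 0.56023068 -0.2482272   0.055     ]]
purple [[ 0.66316276 -0.36062241  0.05      ]]
red [[ 0.43321092 -0.33430097  0.05      ]]
det [[ 0.65970371 -0.25686301  0.06      ]]
mirror [[ 0.64555421 -0.07431768  0.02      ]]
```

View pics/b_scene.png

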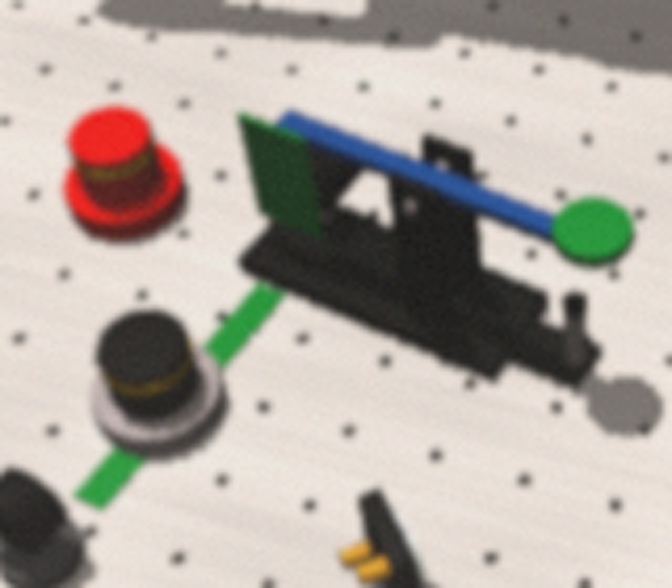

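>>> servo_tool:
  targets: "0 -0.06 -0.25 0 0 0 0.03;0 -0.12 -0.5 0 0 0 0.06;0 -0.18 -0.75 0 0 0 0.1;0 -0.18 -0.87 0 0 0 0.145;0 -0.18 -0.87 0 0 0 0.145;0 -0.18 -0.87 0 0 0 0.145;0 -0.18 -0.87 0 0 0 0.145;0 -0.18 -0.87 0 0 0 0.145;0 -0.18 -0.87 0 0 0 0.145"

```text
time: 0.9
tool_pos: [0.3503, -0.4235, 0.181]
ee_rot: [3.14, -0.0, -1.741]
wrist_force: [-0.2, -0.1, -0.1]
width: 0.0373
```

>>> servo_tool:
  targets: "0 -0.11 -0.14 0 0 0 0;0 -0.22 -0.28 0 0 0 0;0 -0.33 -0.43 0 0 0 0;0 -0.44 -0.57 0 0 0 0;0 -0.547 -0.709 0 0 0 0;0 -0.547 -0.709 0 0 0 0;0 -0.547 -0.709 0 0 0 0;0 -0.547 -0.709 0 0 0 0;0 -0.547 -0.709 0 0 0 0"

```text
time: 1.65
tool_pos: [0.5471, -0.3201, 0.1814]
ee_rot: [3.141, -0.001, -1.743]
wrist_force: [-0.2, -0.8, 0.2]
width: 0.0005
```

```bash
cat >look.py <<'E'
import sys
from bench import get_obs, vision
from h import *
from scipy.spatial.transform import Rotation as R
tag=sys.argv[1]
o=get_obs();print(o["time"],o["tool_pos"],o["ee_rot"],o["wrist_force"].round(2),o["width"])
d={}
for n in sys.argv[2:]:
    s=vision.snapshot(n)
    if n=="wrist":
        T=np.eye(4);T[:3,:3]=R.from_euler("xyz",o["ee_rot"]).as_matrix();T[:3,3]=o["tool_pos"]
        s["world_from_camera"]=T@s["T_tool_cam"]
    d[n]=s;cv2.imwrite(f"pics/{tag}_{n}.png",s["image"][...,::-1])
pickle.dump(d,open(tag+".pkl","wb"))
E
python3 look.py c wrist top
```

```text
1.65 [ 0.54710166 -0.32013869  0.18137438] [ 3.14060028e+00 -8.84343185e-04 -1.74316814e+00] [-0.23 -0.77  0.25] 0.0005123936609295842
```

View pics/c_wrist.png

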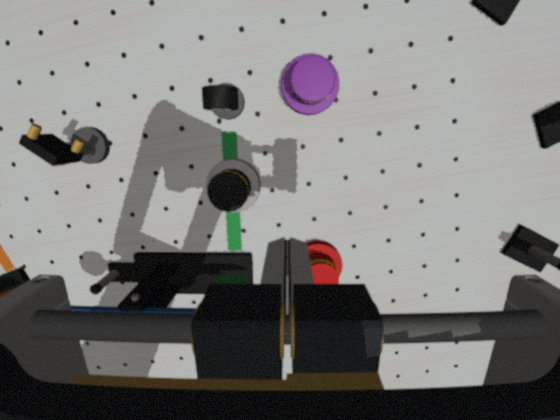

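The wrist view shows the stop's foot centred near (234,185), its post top near (229,190), and clear table at the descent point between the red and purple stops.

```bash
python3 - <<'E'
from h import *
s=pickle.load(open("c.pkl","rb"))["wrist"];W=s["world_from_camera"]
print(plane(s,(234,185),.018),plane(s,(228.5,190),.055),plane(s,(310,78),.055),plane(s,(231,145),0),plane(s,(234,230),0))
i=s["image"][60:300,180:380,::-1];cv2.imwrite("pics/c2.png",cv2.convertScaleAbs(cv2.resize(i,None,fx=2.5,fy=2.5,interpolation=2),alpha=1.5))
E
```

```text
[[ 0.56856728 -0.25570854  0.018     ]] [[ 0.56955789 -0.25602458  0.055     ]] [[ 0.67260185 -0.36717334  0.055     ]] [[ 0.6179995  -0.25940489  0.        ]] [[ 0.50342901 -0.23788535  0.        ]]
```

View pics/c2.png

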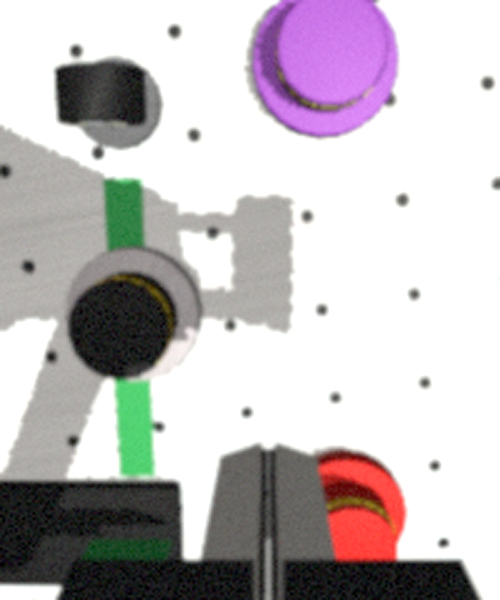

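```bash
python3 - <<'E'
from h import *
d=pickle.load(open("a.pkl","rb"));T=d["top"];S=d["scene"];w=pickle.load(open("c.pkl","rb"))["wrist"]
print(plane(T,(362.2,179.2),.018),plane(T,(364.8,178.1),.055))
print(plane(S,(130+145/4.2,140+345/4.2),.055),plane(S,(130+158/4.2,140+392/4.2),.018))
print(two(T,(364.8,178.1),w,(228.5,190)),two(T,(362.2,179.2),w,(233.6,184.8)))
E
```

```text
[[ 0.56351178 -0.25186454  0.018     ]] [[ 0.56254451 -0.25171456  0.055     ]]
[[ 0.5676314  -0.24977072  0.055     ]] [[ 0.57000014 -0.24904333  0.018     ]]
(array([ 0.56560207, -0.25358529,  0.04056568]), np.float64(0.003675311594914895)) (array([ 0.56591279, -0.25342007,  0.00598464]), np.float64(0.002788815188367951))
```

>>> servo_tool:
  targets: "0 0 -0.028 0.15 0 0 0;0 0 -0.028 0.3 0 0 0;0 0 -0.028 0.45 0 0 0;0 0 -0.028 0.55 0 0 0;0 0 -0.028 0.64 0 0 0;0 0 -0.028 0.684 0 0 0;0 0 -0.028 0.684 0 0 0;0 0 -0.028 0.684 0 0 0;0 0 -0.028 0.684 0 0 0"

```text
time: 2.5
tool_pos: [0.5568, -0.321, 0.013]
ee_rot: [-3.138, -0.002, -1.741]
wrist_force: [0.9, 0.9, 0.3]
width: 0.0001
```

```bash
python3 look.py d wrist scene
```

```text
2.5 [ 0.55677839 -0.32097028  0.01297392] [-3.13780036e+00 -1.92324457e-03 -1.74125019e+00] [0.93 0.88 0.34] 7.01859205047628e-05
```

View pics/d_wrist.png

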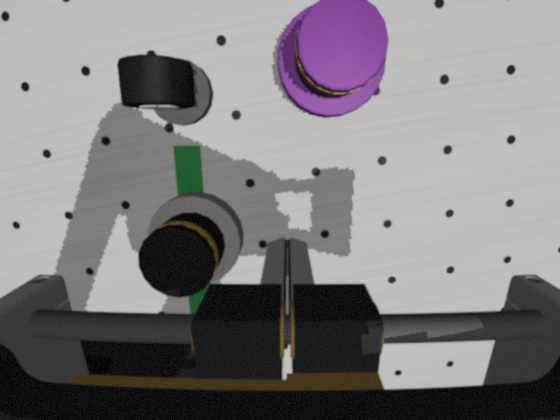

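View pics/d_scene.png

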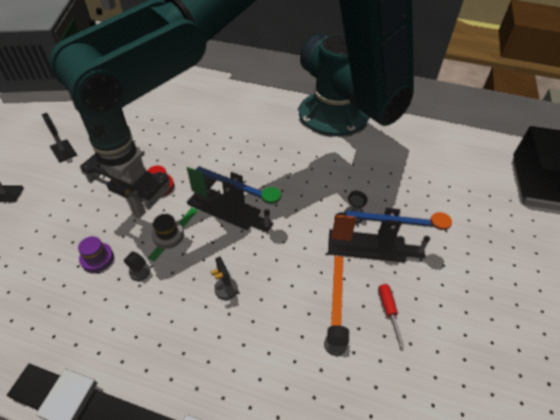

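```bash
python3 - <<'E'
from h import *
w=pickle.load(open("d.pkl","rb"))["wrist"]
p=plane(w,(195.5,240),.018);q=plane(w,(178,261),.055);
for a in(p,q):
    r=a[0,:2]-[.5568,-.321]; print(a,r@[.9855,-.1697],r@[.1697,.9855])
E
```

```text
[[ 0.56881033 -0.25561847  0.018     ]] 0.0007409313295697675 0.06647164770047834
[[ 0.56934494 -0.25615142  0.055     ]] 0.0013582371914945743 0.06603715066496747
```

>>> servo_tool:
  targets: "0 -0.03 0 0.008 0 0 0;0 -0.055 0 0.008 0 0 0;0 -0.075 0 0.008 0 0 0;0 -0.09 0 0.008 0 0 0;0 -0.105 0 0.008 0 0 0;0 -0.12 0 0.008 0 0 0;0 -0.135 0 0.008 0 0 0;0 -0.15 0 0.008 0 0 0;0 -0.165 0 0.008 0 0 0;0 -0.18 0 0.008 0 0 0;0 -0.195 0 0.008 0 0 0;0 -0.2 0 0.008 0 0 0"

```text
time: 3.6
tool_pos: [0.5643, -0.2699, 0.0085]
ee_rot: [-3.142, -0.0, -1.74]
wrist_force: [-0.8, -2.1, 0.8]
width: 0.0003
```

```bash
python3 look.py e wrist
```

```text
3.6 [ 0.56428812 -0.2698657   0.00845819] [-3.14150065e+00 -9.51762434e-05 -1.74025289e+00] [-0.81 -2.11  0.76] 0.0002643604571560961
```

View pics/e_wrist.png

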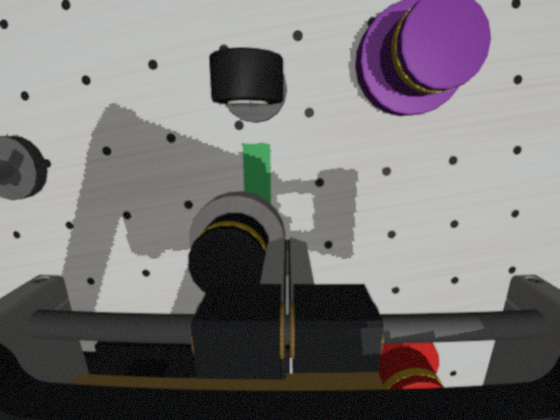

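The stop is sliding upright with 2 N at the wrist. I'll continue the push.

>>> servo_tool:
  targets: "0 -0.015 0 0 0 0 0;0 -0.03 0 0 0 0 0;0 -0.045 0 0 0 0 0;0 -0.06 0 0 0 0 0;0 -0.075 0 0 0 0 0;0 -0.09 0 0 0 0 0;0 -0.105 0 0 0 0 0;0 -0.12 0 0 0 0 0;0 -0.135 0 0 0 0 0;0 -0.145 0 0 0 0 0;0 -0.15 0 0 0 0 0;0 -0.15 0 0 0 0 0"

```text
time: 4.65
tool_pos: [0.5706, -0.2327, 0.0084]
ee_rot: [3.142, 0.001, -1.74]
wrist_force: [-0.4, -1.7, 0.9]
width: 0.0003
```

>>> servo_tool:
  targets: "0 0.04 0 0 0 0 0;0 0.12 0 0 0 0 0;0 0.12 0 -0.1 0 0 0;0 0.12 0 -0.25 0 0 0;0 0.12 0 -0.4 0 0 0;0 0.12 0 -0.55 0 0 0;0 0.12 0 -0.68 0 0 0;0 0.12 0 -0.68 0 0 0;0 0.12 0 -0.68 0 0 0"

```text
time: 5.4
tool_pos: [0.5668, -0.2638, 0.1817]
ee_rot: [-3.136, -0.001, -1.741]
wrist_force: [-0.7, -0.3, -0.8]
width: 0.0002
```

```bash
python3 look.py f wrist top scene
```

```text
5.4 [ 0.56675594 -0.26381833  0.18173733] [-3.13557694e+00 -1.41931411e-03 -1.74067033e+00] [-0.71 -0.34 -0.8 ] 0.00022718886329531853
```

View pics/f_wrist.png

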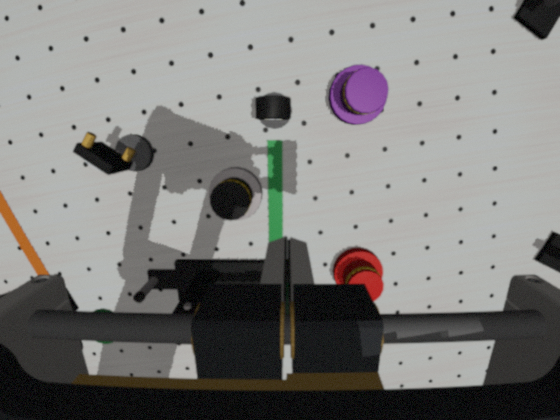

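View pics/f_scene.png

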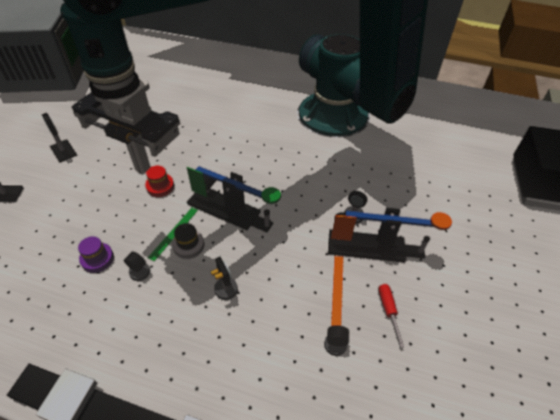

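The stop now stands upright beside the tape. In the wrist view its foot is near (235,193) and the tape centre line is near column 275.

```bash
python3 - <<'E'
from h import *
d=pickle.load(open("f.pkl","rb"))
w=d["wrist"]
B=[p for st,c,p in blobs(w["image"],(50,100,40),(80,255,255)) if c[1]<240]
P=np.vstack([plane(w,p,0)[:,:2] for p in B]);c=P.mean(0);v=np.linalg.svd(P-c)[2][0];v*=np.sign(v[0]);n=np.array([-v[1],v[0]])
print(c,v)
f=plane(w,(235.5,193),.018)[0,:2];g=plane(w,(231.5,198.5),.055)[0,:2];print(f,(f-c)@n,(g-c)@n)
i=w["image"][120:260,190:300,::-1];cv2.imwrite("pics/f2.png",cv2.convertScaleAbs(cv2.resize(i,None,fx=4,fy=4,interpolation=2),alpha=1.5))
T=d["top"];i=T["image"][130:250,260:380,::-1];cv2.imwrite("pics/f3.png",cv2.convertScaleAbs(cv2.resize(i,None,fx=5,fy=5,interpolation=2),alpha=1.5))
for n in("top","scene"): print([(c.round(1),st[4]) for st,c,p in blobs(d[n]["image"],(50,120,40),(80,255,255))])
E
```

```text
[ 0.57072542 -0.24866928] [ 0.98468267 -0.17435608]
[ 0.57855759 -0.19920568] 0.050071540966779196 0.048430853306032
[(array([358. , 188.1]), np.int32(184)), (array([284.3, 214. ]), np.int32(206))]
[(array([271.1, 194.9]), np.int32(194)), (array([172.3, 233.9]), np.int32(302))]
```

View pics/f2.png

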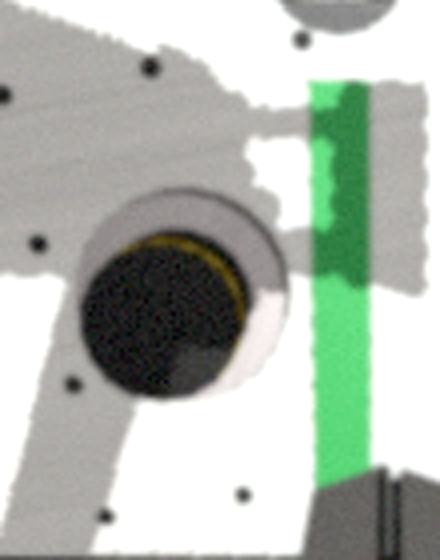

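View pics/f3.png

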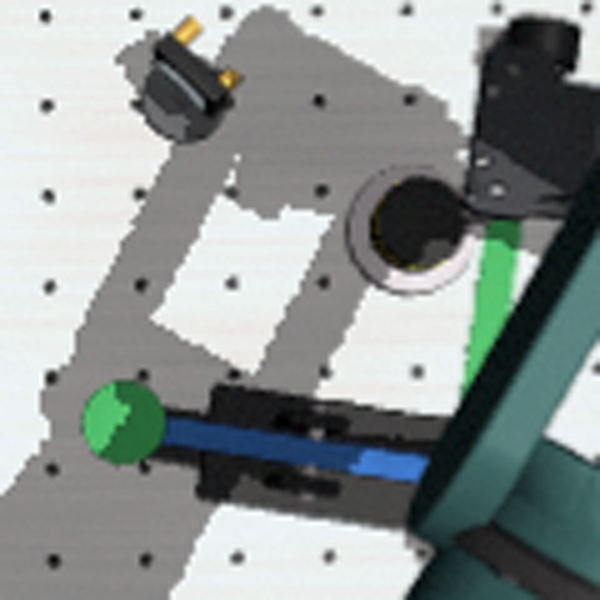

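The stop centre is about 50 mm off the green line against the 43 mm needed, with a visible gap to the tape. Next I'll move over the paddle.

>>> servo_tool:
  targets: "0 -0.12 0.08 0 0 0 0;0 -0.24 0.16 0 0 0 0;0 -0.36 0.24 0 0 0 0;0 -0.48 0.31 0 0 0 0;0 -0.6 0.39 0 0 0 0;0 -0.72 0.47 0 0 0 0;0 -0.822 0.527 0 0 0 0;0 -0.822 0.527 0 0 0 0;0 -0.822 0.527 0 0 0 0;0 -0.822 0.527 0 0 0 0"

```text
time: 6.38
tool_pos: [0.4698, -0.0384, 0.1769]
ee_rot: [3.139, -0.001, -1.74]
wrist_force: [-0.4, -0.7, 0.2]
width: 0.0002
```

>>> servo_tool:
  targets: "0 0 0 0.07 0 0 0;0 0 0 0.14 0 0 0;0 0 0 0.16 0 0 0;0 0 0 0.16 0 0 0"

```text
time: 6.72
tool_pos: [0.469, -0.0389, 0.1357]
ee_rot: [3.136, -0.0, -1.742]
wrist_force: [-0.6, -0.6, -0.4]
width: 0.0004
```

```bash
python3 look.py g wrist top scene; python3 - <<'E'
from h import *
d=pickle.load(open("g.pkl","rb"));S=d["scene"]
i=S["image"][120:270,200:360,::-1];cv2.imwrite("pics/g2.png",cv2.convertScaleAbs(cv2.resize(i,None,fx=4,fy=4,interpolation=2),alpha=1.5))
E
```

```text
6.7167 [ 0.46903799 -0.03890342  0.13568939] [ 3.13600562e+00 -1.44663254e-04 -1.74235307e+00] [-0.61 -0.62 -0.36] 0.0003952229180811296
```

View pics/g_wrist.png

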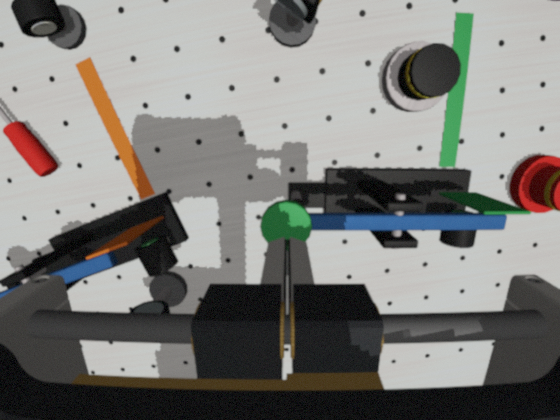

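View pics/g2.png

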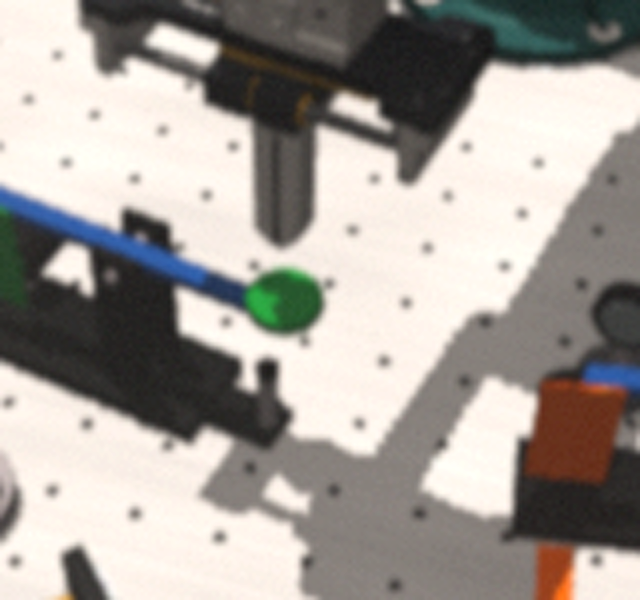

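```bash
python3 - <<'E'
from h import *
d=pickle.load(open("g.pkl","rb"));w=d["wrist"]
for uv in((286,223),(286,200.5),(261,224),(311,224)):
    p=plane(w,uv,.12)[0]; r=p[:2]-[.469,-.0389]; print(p.round(4),"x'",r@[.985,-.171],"y'",r@[.171,.985])
E
```

```text
[ 0.4761 -0.0397  0.12  ] x' 0.007102653138856993 y' 0.0004253975276735843
[ 0.4941 -0.0428  0.12  ] x' 0.025363750863769657 y' 0.00042110908330663337
[ 0.4786 -0.0201  0.12  ] x' 0.006259221639961377 y' 0.020164830625567634
[ 0.4719 -0.059   0.12  ] x' 0.006274687854544642 y' -0.01931392394791485
```

>>> servo_tool:
  targets: "0 -0.008 -0.02 0 0 0 0;0 -0.008 -0.02 0.03 0 0 0;0 -0.008 -0.02 0.06 0 0 0;0 -0.008 -0.02 0.08 0 0 0;0 -0.008 -0.02 0.1 0 0 0;0 -0.008 -0.02 0.12 0 0 0;0 -0.008 -0.02 0.14 0 0 0;0 -0.008 -0.02 0.16 0 0 0;0 -0.008 -0.02 0.18 0 0 0;0 -0.008 -0.02 0.18 0 0 0;0 -0.008 -0.02 0.18 0 0 0"

```text
time: 7.78
tool_pos: [0.4756, -0.0366, 0.0937]
ee_rot: [3.142, 0.0, -1.74]
wrist_force: [-1.3, 2.3, 3.1]
width: 0.0004
```

```bash
python3 look.py i scene; python3 - <<'E'
from h import *
d=pickle.load(open("i.pkl","rb"));S=d["scene"]
i=S["image"][120:270,160:320,::-1];cv2.imwrite("pics/i2.png",cv2.convertScaleAbs(cv2.resize(i,None,fx=4,fy=4,interpolation=2),alpha=1.5))
E
```

```text
7.7833 [ 0.4755551  -0.03663655  0.0936612 ] [ 3.14153051e+00  4.92186703e-04 -1.74036374e+00] [-1.35  2.33  3.06] 0.00044026573815155205
```

View pics/i2.png

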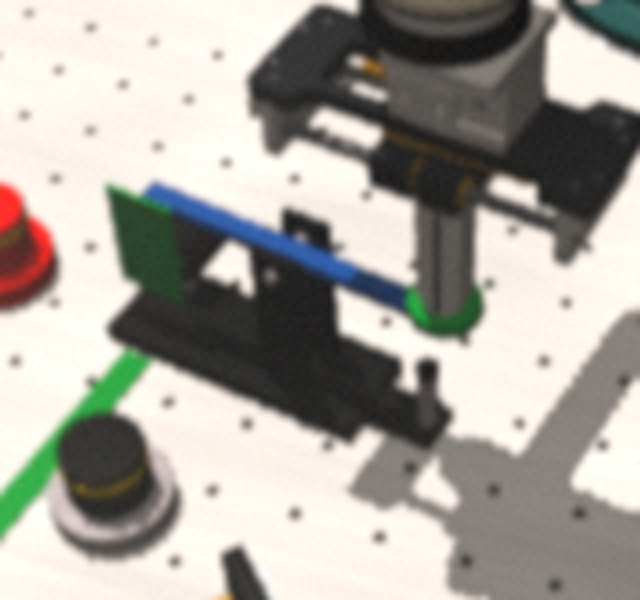

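The fingers sit centred on the paddle and it is partly down. I'll go further while watching the force.

>>> servo_tool:
  targets: "0 0 0 0.01 0 0 0;0 0 0 0.02 0 0 0;0 0 0 0.025 0 0 0;0 0 0 0.025 0 0 0;0 0 0 0.025 0 0 0"

```text
time: 8.25
tool_pos: [0.476, -0.0367, 0.0873]
ee_rot: [-3.141, 0.0, -1.74]
wrist_force: [0.5, 2.0, 3.5]
width: 0.0002
```

>>> servo_tool:
  targets: "0 0 0 0.005 0 0 0;0 0 0 0.01 0 0 0;0 0 0 0.01 0 0 0;0 0 0 0.01 0 0 0"

```text
time: 8.58
tool_pos: [0.4759, -0.0369, 0.0847]
ee_rot: [-3.141, 0.0, -1.74]
wrist_force: [1.2, 4.2, 3.0]
width: 0.0004
```

>>> servo_tool:
  targets: "0 0 0 0.005 0 0 0;0 0 0 0.01 0 0 0;0 0 0 0.01 0 0 0;0 0 0 0.01 0 0 0"

```text
time: 8.92
tool_pos: [0.4758, -0.037, 0.0821]
ee_rot: [-3.141, -0.0, -1.741]
wrist_force: [1.4, 2.9, 3.9]
width: 0.0001
```

>>> servo_tool:
  targets: "0 0 0 0.005 0 0 0;0 0 0 0.01 0 0 0;0 0 0 0.01 0 0 0;0 0 0 0.01 0 0 0"

```text
time: 9.25
tool_pos: [0.4758, -0.037, 0.0796]
ee_rot: [-3.141, -0.0, -1.741]
wrist_force: [2.5, 3.0, 2.3]
width: 0.0002
```

```bash
python3 look.py j scene wrist; python3 - <<'E'
from h import *
d=pickle.load(open("j.pkl","rb"));S=d["scene"]
i=S["image"][120:270,160:320,::-1];cv2.imwrite("pics/j2.png",cv2.convertScaleAbs(cv2.resize(i,None,fx=4,fy=4,interpolation=2),alpha=1.5))
E
```

```text
9.25 [ 0.47577906 -0.03698297  0.07956255] [-3.14118251e+00 -6.55445937e-05 -1.74053123e+00] [2.47 3.04 2.34] 0.00015749631052945997
```

View pics/j2.png

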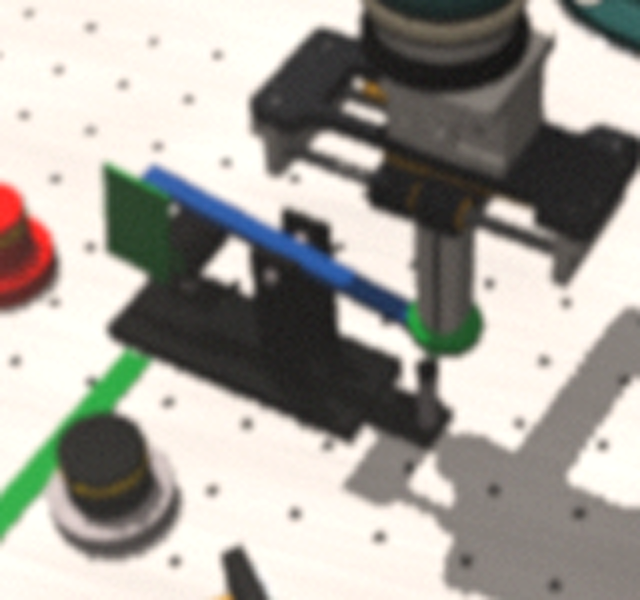

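>>> servo_tool:
  targets: "0 0 0 0.005 0 0 0;0 0 0 0.01 0 0 0;0 0 0 0.01 0 0 0;0 0 0 0.01 0 0 0"

```text
time: 9.68
tool_pos: [0.4757, -0.037, 0.0771]
ee_rot: [-3.141, -0.0, -1.741]
wrist_force: [2.0, 2.9, 3.8]
width: 0.0007
```

>>> servo_tool:
  targets: "0 0 0 0.005 0 0 0;0 0 0 0.01 0 0 0;0 0 0 0.01 0 0 0;0 0 0 0.01 0 0 0"

```text
time: 10.02
tool_pos: [0.4757, -0.0372, 0.0746]
ee_rot: [-3.141, -0.0, -1.741]
wrist_force: [2.6, 1.9, 3.1]
width: 0.0005
```

```bash
python3 look.py k scene wrist; python3 - <<'E'
from h import *
d=pickle.load(open("k.pkl","rb"));S=d["scene"]
i=S["image"][120:270,160:320,::-1];cv2.imwrite("pics/k2.png",cv2.convertScaleAbs(cv2.resize(i,None,fx=4,fy=4,interpolation=2),alpha=1.5))
E
```

```text
10.0167 [ 0.4756941  -0.0371815   0.07457427] [-3.14130786e+00 -4.50377071e-04 -1.74063077e+00] [2.65 1.93 3.06] 0.0004524674450800525
```

View pics/k2.png

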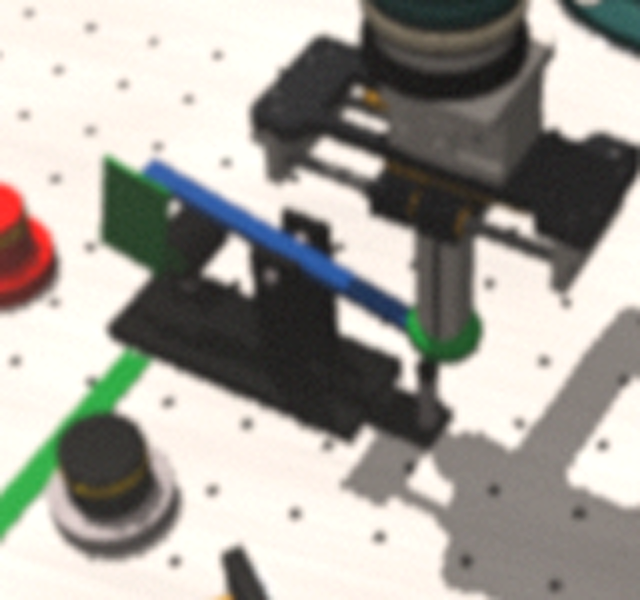

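View pics/k_wrist.png

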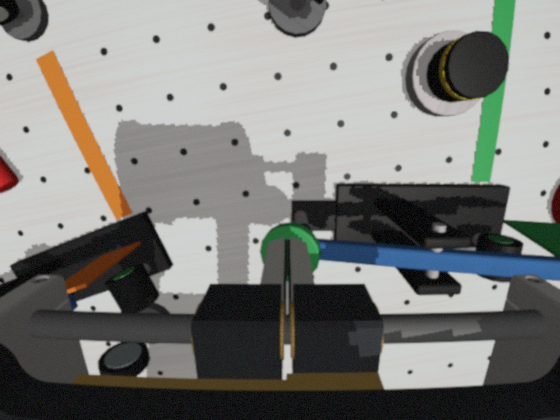

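The flag has lifted about 31 mm, so the lever isn't at its stop yet. I'll press a bit more.

>>> servo_tool:
  targets: "0 0 0 0.005 0 0 0;0 0 0 0.01 0 0 0;0 0 0 0.01 0 0 0;0 0 0 0.01 0 0 0"

```text
time: 10.45
tool_pos: [0.4757, -0.0373, 0.0721]
ee_rot: [-3.141, -0.001, -1.741]
wrist_force: [3.0, 1.8, 3.8]
width: 0.0003
```

>>> servo_tool:
  targets: "0 0 0 0.005 0 0 0;0 0 0 0.01 0 0 0;0 0 0 0.01 0 0 0;0 0 0 0.01 0 0 0"

```text
time: 10.78
tool_pos: [0.4756, -0.0375, 0.0696]
ee_rot: [-3.141, -0.001, -1.741]
wrist_force: [2.0, -0.8, 4.8]
width: 0.0004
```

>>> servo_tool:
  targets: "0 0 0 0.005 0 0 0;0 0 0 0.01 0 0 0;0 0 0 0.01 0 0 0;0 0 0 0.01 0 0 0"

```text
time: 11.12
tool_pos: [0.4752, -0.0372, 0.0669]
ee_rot: [3.141, -0.001, -1.741]
wrist_force: [0.7, -2.5, 4.3]
width: 0.0001
```

```bash
python3 look.py l scene wrist; python3 - <<'E'
from h import *
d=pickle.load(open("l.pkl","rb"));S=d["scene"]
i=S["image"][120:270,160:320,::-1];cv2.imwrite("pics/l2.png",cv2.convertScaleAbs(cv2.resize(i,None,fx=4,fy=4,interpolation=2),alpha=1.5))
E
```

```text
11.1167 [ 0.47523669 -0.03718751  0.06690179] [ 3.14084111e+00 -6.13401126e-04 -1.74063744e+00] [ 0.71 -2.49  4.34] 0.00011337000542481658
```

View pics/l2.png

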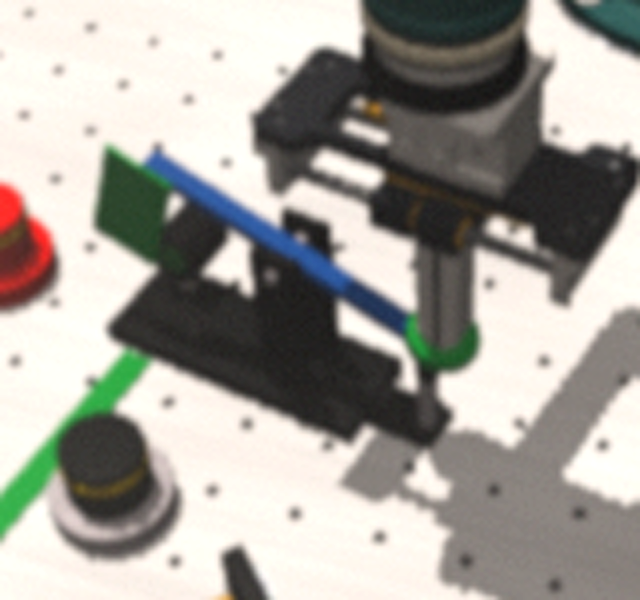

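View pics/l_wrist.png

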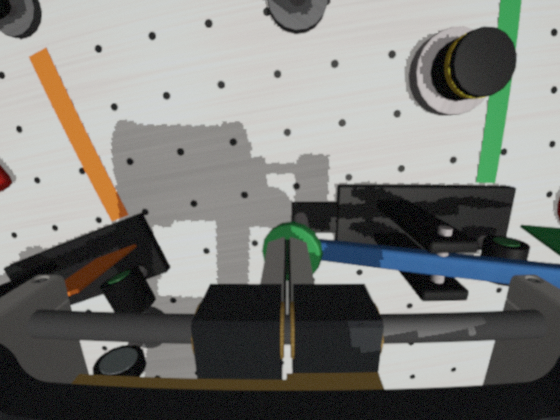

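```bash
python3 - <<'E'
from h import *
d=pickle.load(open("a.pkl","rb"));S=d["scene"]
W=np.linalg.inv(S["world_from_camera"])
def proj(P):
    p=W[:3,:3]@P+W[:3,3];p=p[:2]/p[2];p=p*(1+S["k1"]*(p@p));return S["mtx"][:2,:2]@p+S["mtx"][:2,2]
X=np.array([.9855,-.1697,0]);Y=np.array([.1697,.9855,0]);Z=np.array([0,0,1.])
O=np.array([.474,-.0395,0])-.095*Y+.105*Z
for a in(0,.3,.35,.4,.45):
    f=lambda y,z,x=0:O+X*x+Y*(y*np.cos(a)+z*np.sin(a))+Z*(z*np.cos(a)-y*np.sin(a))
    print(a,"barend",proj(f(-.095,.007)).round(1),"paddletop",proj(f(.095,.015)).round(1),"flagbot",proj(f(-.095,-.075,0)).round(1))
for t in"aijkl":
    im=pickle.load(open(t+".pkl","rb"))["scene"]["image"]
    b=[(st,c) for st,c,p in blobs(im,(105,100,50),(125,255,255),60) if 180<c[0]<290 and 150<c[1]<230]
    g=[(st,c.round(1)) for st,c,p in blobs(im,(50,80,20),(85,255,255),60) if 180<c[0]<290 and 150<c[1]<230]
    print(t,b,g)
E
```

```text
0 barend [195.5 167. ] paddletop [270.2 194.3] flagbot [200.3 191.9]
0.3 barend [196.1 158.8] paddletop [270.3 203.4] flagbot [192.2 180.2]
0.35 barend [196.5 157.5] paddletop [270.  204.8] flagbot [191.1 178.1]
0.4 barend [197.  156.4] paddletop [269.6 206. ] flagbot [190.1 176.1]
0.45 barend [197.6 155.3] paddletop [269.1 207.2] flagbot [189.2 174.1]
a [(array([197, 167,  64,  29, 333], dtype=int32), array([229.99099099, 181.16516517]))] [(array([188, 168,  19,  28, 298], dtype=int32), array([197.3, 181.3])), (array([261, 187,  20,  16, 229], dtype=int32), array([270.5, 194.4])), (array([179, 207,  18,  20, 142], dtype=int32), array([187.5, 216.3]))]
i [(array([197, 166,  64,  31, 334], dtype=int32), array([228.71556886, 180.69760479]))] [(array([188, 167,  18,  28, 289], dtype=int32), array([196.8, 180.3])), (array([261, 192,  19,  11, 108], dtype=int32), array([269.9, 197.9]))]
j [(array([196, 162,  65,  38, 357], dtype=int32), array([228.64145658, 180.26330532]))] [(array([187, 162,  17,  28, 293], dtype=int32), array([194.7, 175.2])), (array([261, 196,  19,  12, 107], dtype=int32), array([270.2, 202.6]))]
k [(array([197, 161,  64,  40, 360], dtype=int32), array([228.69166667, 180.13611111]))] [(array([187, 160,  16,  28, 292], dtype=int32), array([193.8, 173.2])), (array([261, 197,  19,  14, 112], dtype=int32), array([270. , 204.4]))]
l [(array([197, 158,  64,  45, 371], dtype=int32), array([228.87601078, 180.00808625]))] [(array([185, 157,  18,  27, 295], dtype=int32), array([193. , 170.5])), (array([261, 199,  18,  14, 109], dtype=int32), array([269.2, 206.6]))]
```

```bash
cat >>h.py <<'E'
def proj(S,P):
    W=np.linalg.inv(S["world_from_camera"])
    p=W[:3,:3]@P+W[:3,3];p=p[:2]/p[2];p=p*(1+S["k1"]*(p@p));return S["mtx"][:2,:2]@p+S["mtx"][:2,2]
E
python3 - <<'E'
from h import *
for t,P in(("d",(.5568,-.321,.013)),("g",(.469,-.0389,.1357)),("i",(.4756,-.0366,.0937)),("l",(.4752,-.0372,.0669))):
    S=pickle.load(open(t+".pkl","rb"))["scene"];P=np.array(P);X=np.array([.985,-.17,0])
    q=proj(S,P);print(t,q,proj(S,P+.008*X))
    x,y=q.astype(int);im=S["image"][y-60:y+40,x-60:x+60,::-1].copy()
    im=cv2.convertScaleAbs(cv2.resize(im,None,fx=3,fy=3,interpolation=2),alpha=1.6)
    cv2.drawMarker(im,(int((q[0]-x+60)*3),int((q[1]-y+60)*3)),(255,0,255),0,10)
    cv2.imwrite(f"pics/m_{t}.png",im)
a=[cv2.imread(f"pics/m_{t}.png") for t in"dgil"]
cv2.imwrite("pics/m.png",np.vstack([np.hstack(a[:2]),np.hstack(a[2:])]))
E
```

```text
d [142.68313849 222.33330482] [140.41139293 224.74667986]
g [271.24786433 187.56287508] [269.40037024 190.0651301 ]
i [271.29752263 203.51151719] [269.50902344 206.01929701]
l [271.09811473 211.39789348] [269.35060228 213.88766064]
```

View pics/m.png

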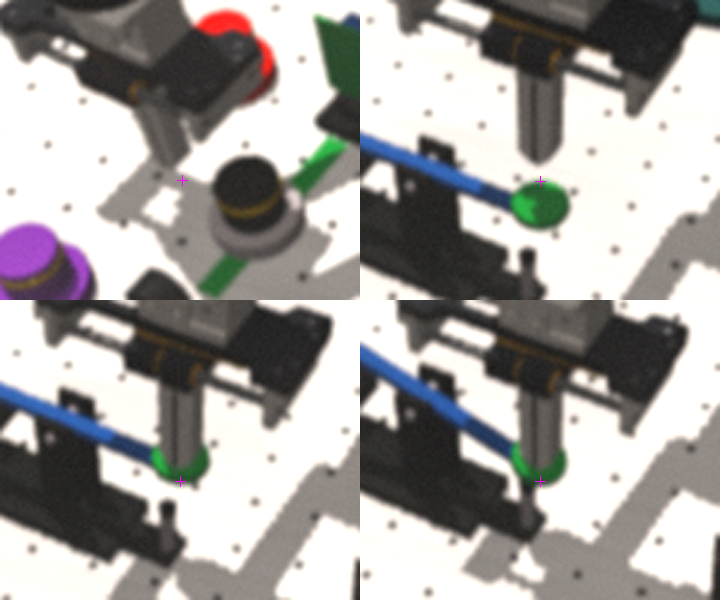

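The real fingertips are about 20 mm behind the reported TCP: the marker falls below the tip in every view. That explains the low z, and by the image the lever is at about 0.33 rad. I'll keep pressing.

>>> servo_tool:
  targets: "0 0 0 0.006 0 0 0;0 0 0 0.012 0 0 0;0 0 0 0.012 0 0 0;0 0 0 0.012 0 0 0"

```text
time: 11.55
tool_pos: [0.4752, -0.0369, 0.0638]
ee_rot: [3.141, -0.0, -1.741]
wrist_force: [0.6, -2.0, 5.0]
width: 0.0003
```

>>> servo_tool:
  targets: "0 0 0 0.006 0 0 0;0 0 0 0.012 0 0 0;0 0 0 0.012 0 0 0;0 0 0 0.012 0 0 0"

```text
time: 11.88
tool_pos: [0.4753, -0.0368, 0.0609]
ee_rot: [3.141, 0.0, -1.74]
wrist_force: [-1.0, -1.2, 5.5]
width: 0.0005
```

>>> servo_tool:
  targets: "0 0 0 0.006 0 0 0;0 0 0 0.012 0 0 0;0 0 0 0.012 0 0 0;0 0 0 0.012 0 0 0"

```text
time: 12.22
tool_pos: [0.4754, -0.0368, 0.0581]
ee_rot: [3.141, 0.0, -1.74]
wrist_force: [-0.6, -0.5, 4.4]
width: 0.0005
```

```bash
cat >lev.py <<'E'
from h import *
import sys
t=sys.argv[1]
S=pickle.load(open(t+".pkl","rb"))["scene"];im=S["image"]
print([(st[:4],c.round(1)) for st,c,p in blobs(im,(105,100,50),(125,255,255),60) if 180<c[0]<290 and 150<c[1]<230],
 [(st,c.round(1)) for st,c,p in blobs(im,(50,80,20),(85,255,255),60) if 180<c[0]<290 and 140<c[1]<230])
i=im[120:270,160:320,::-1];cv2.imwrite(f"pics/{t}2.png",cv2.convertScaleAbs(cv2.resize(i,None,fx=4,fy=4,interpolation=2),alpha=1.5))
E
python3 look.py n scene; python3 lev.py n
```

```text
12.2167 [ 0.47543415 -0.03677891  0.05808239] [ 3.14119593e+00  2.36601501e-04 -1.74048904e+00] [-0.64 -0.46  4.42] 0.0004622657647924417
[(array([198, 157,  63,  47], dtype=int32), array([228.9, 179.8]))] [(array([184, 155,  19,  26, 291], dtype=int32), array([192.4, 167.6])), (array([260, 200,  18,  15, 103], dtype=int32), array([267.3, 208.2]))]
```

View pics/n2.png

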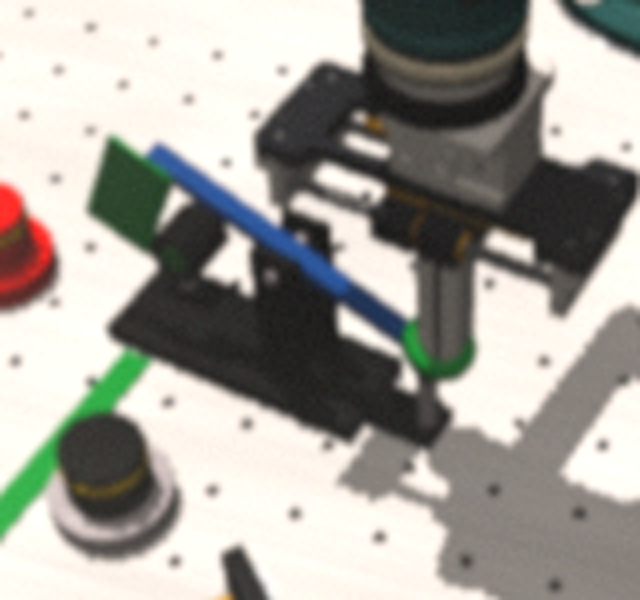

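The paddle now looks to be resting on its stop post, at about 0.39 rad by image. I'll press further until the force rises, to confirm.

>>> servo_tool:
  targets: "0 0 0 0.005 0 0 0;0 0 0 0.008 0 0 0;0 0 0 0.008 0 0 0;0 0 0 0.008 0 0 0"

```text
time: 12.6
tool_pos: [0.4756, -0.0369, 0.0571]
ee_rot: [-3.141, 0.0, -1.74]
wrist_force: [-2.6, -0.7, 9.4]
width: 0.0002
```

>>> servo_tool:
  targets: "0 0 0 0.005 0 0 0;0 0 0 0.008 0 0 0;0 0 0 0.008 0 0 0;0 0 0 0.008 0 0 0"

```text
time: 12.93
tool_pos: [0.4757, -0.037, 0.0567]
ee_rot: [-3.141, -0.0, -1.74]
wrist_force: [-4.6, -0.4, 14.9]
width: 0.0003
```

The force rose to 15 N while z stayed put, so the paddle is on its stop. I'll do a final check while holding.

>>> servo_tool:
  targets: "0 0 0 0 0 0 0;0 0 0 0 0 0 0;0 0 0 0 0 0 0;0 0 0 0 0 0 0;0 0 0 0 0 0 0;0 0 0 0 0 0 0"

```text
time: 13.43
tool_pos: [0.4757, -0.037, 0.0567]
ee_rot: [-3.141, -0.0, -1.74]
wrist_force: [-4.8, -0.3, 15.3]
width: 0.0005
```

```bash
python3 look.py p scene wrist top; python3 lev.py p
```

```text
13.4333 [ 0.47570516 -0.03696899  0.05666703] [-3.14068822e+00 -2.57854233e-04 -1.74039243e+00] [-4.81 -0.27 15.3 ] 0.0004714234923793209
[(array([198, 157,  62,  47], dtype=int32), array([228.9, 179.7]))] [(array([183, 155,  20,  26, 295], dtype=int32), array([192.4, 167.2])), (array([260, 201,  18,  14,  99], dtype=int32), array([267.3, 208.6]))]
```

View pics/p_scene.png

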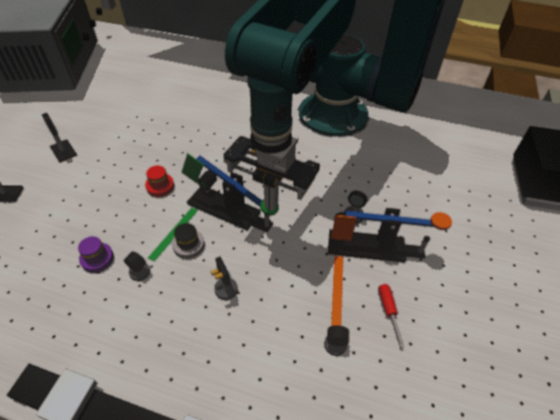

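```bash
python3 - <<'E'
from h import *
for t,n in(("g","wrist"),("p","scene"),("p","top")):
    w=pickle.load(open(t+".pkl","rb"))[n]
    B=[(c,st,p) for st,c,p in blobs(w["image"],(50,100,40),(80,255,255))]
    print(t,n,[(c.round(),st[4]) for c,st,p in B])
    i=w["image"][...,::-1]
    x0,y0={"g":(360,0),"scene":(130,190)}.get(t if t=="g" else n,(310,130))
    cv2.imwrite(f"pics/q_{n}.png",cv2.convertScaleAbs(cv2.resize(i[y0:y0+110,x0:x0+110],None,fx=4,fy=4,interpolation=2),alpha=1.5))
cv2.imwrite("pics/q.png",cv2.resize(np.hstack([cv2.imread(f"pics/q_{n}.png") for n in("wrist","scene","top")]),None,fx=.6,fy=.6))
E
```

```text
g wrist [(array([456.,  90.]), np.int32(2132)), (array([483., 204.]), np.int32(917)), (array([286., 221.]), np.int32(1611)), (array([149., 243.]), np.int32(43))]
p scene [(array([196., 163.]), np.int32(51)), (array([267., 209.]), np.int32(83)), (array([172., 235.]), np.int32(355))]
p top [(array([359., 184.]), np.int32(387)), (array([360., 222.]), np.int32(28))]
```

View pics/q.png

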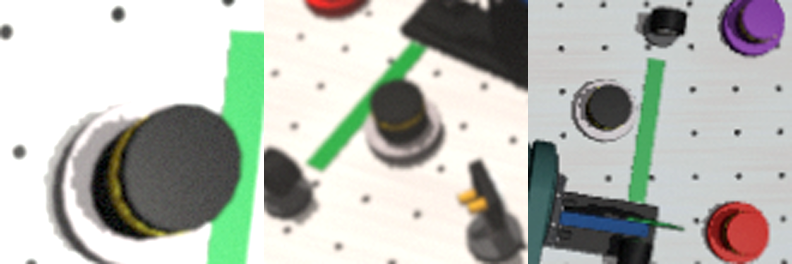

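The top view puts the stop about 52 mm from the tape centre with a clear gap, so I'm handing the job in.

```bash
python3 -c "
from bench import robot,get_obs
o=get_obs();print(o['time'],o['wrist_force'])
print(robot.close_job())"
```

```text
13.5833 [-5.29859346 -0.29587266 14.18638162]
the job is handed in; nothing more can be done
None
```

I slid the beam stop sideways off the green tape with the shut fingers. I then pressed the green paddle down to its stop and handed the job in at 13.6 s, still holding it.

**Last checks:**
- **Beam stop:** it stands upright with its centre about 50–52 mm from the green tape's centre line, against the 43 mm needed. There is a visible gap to the tape, and it is nowhere near the orange tape.
- **Green lever:** the image puts it at about 0.39–0.41 rad. Force rose from about 5 N to about 15 N with almost no further travel, so the paddle is on its stop.
- **Everything else:** the orange shutter, mirror mount, lens mount and screwdriver look unmoved by eye in the scene view; I did not measure them.

**What disagreed:**
- **Fingertip position:** the real fingertips appear to sit about 20 mm behind the reported TCP. The push therefore landed at about 28 mm height, on the post rather than the foot. The stop moved about 10 mm less than planned, but it did not tip. I set the final press depth from images and force rather than the given height.
- **Camera views:** before the push, they disagreed by up to about 8 mm on the stop's position.

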